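# Knock the stay away, catch the disc-case lid on the fingers and let it down shut

## Task

The blue disc case stands open, its lid propped up by the red-tipped stay at the case's right-hand side. Put the closed fingers under the bar along the lid's front edge, push the stay out to the side with them so that the lid comes down onto the outside of the fingers, then lower the lid on them until it is fully shut, with no drop and no slam. Do not grip or lift the lid or anything else, leave everything else on the table where it is, and finish clear of the case with the stay folded down.

Things in the scene. Friction and masses are not known exactly. Their poses are not given: they have to be found in the camera images.
- case: Blue sheet-metal case for grinding discs, fixed to the table, open at the top: 150 (its x) x 160 (its y) x 70 mm high, walls 3 mm. Origin: centre of its underside, on the table. Its +x axis points away from the robot to the hinged back side, +y to the left seen from the robot, z up. It turns up to 0.25 rad either way.
- lid (a joint): Lid angle in rad: 0 = shut, grows as it opens, stop at 0.95. Hinge axis parallel to the case's y, at x = +77, z = +72 mm in the case's frame. The blue lid (0.25 to 0.4 kg, 156 x 166 x 3 mm) is held at about 0.72 only by the stay; without it, it falls shut by its own weight (1 to 2 N at the bar; slight hinge friction, no damper).
- bar (a point): Middle of the round steel bar along the lid's front edge: 9 mm diameter, parallel to the case's y, 188 mm long, in the lid's plane 190 mm from the hinge axis, held about 30 mm clear of the sheet by two 6 mm arms at 55 mm either side. In the case's frame at x = -66, z = 197 mm (propped) and x = -113, z = 72 mm (shut; 33 mm free to the front wall).
- stay (a joint): Stay angle in rad: 0 = standing (stop), grows as it swings outward to the case's right (-y), stop at 1.5 = folded level. 8 mm steel rod, 158 mm long, pivoted at x = -70, y = -90, z = +35 mm in the case's frame, swinging in the y-z plane. Once its tip is pushed about 13 mm outward, past the bar's end, it drops away and the lid is free to fall.
- stay_tip (a point): Centre of the red ball (12 mm diameter) at the upper end of the stay; standing, it lies at x = -70, y = -86, z = +187 mm in the case's frame and carries the bar from below, slightly on the robot's side of it, 8 mm in from the bar's right end.
- disc: Orange flap disc, 115 mm diameter, 12 mm thick, lying on the floor of the case; origin at the centre of its underside. Leave alone.
- goggles: Black welding goggles, 124 x 172 x 31 mm, left of the case. Origin: underside centre. Leave alone.
- magnet_square: Red triangular magnet square, 100 x 100 x 17 mm, at the table's front edge. Origin: underside centre. Leave alone.
- coupon: Grey steel plate with two dark drilled holes, 50 x 100 x 6 mm, at the table's front edge. Origin: underside centre. Leave alone.
- soapstone: Pale marking-stone holder, 14 x 150 x 8 mm, at the table's front edge. Origin: underside centre. Leave alone.
- paste_tin: White tin with a yellow lid, 71 mm diameter, 52 mm high, right of the case at the back. Origin: underside centre. Leave alone.
- tape: Yellow tape measure, 64 x 96 x 40 mm, left of the case at the back. Origin: underside centre. Leave alone.

How it is judged:
On the way:
1. the stay is knocked away and the lid, still well open, lies on the fingers (value of joint stay above 0.5 rad and value of joint lid above 0.45 rad and contact force between the fingers and lid above 0.2 N), for 0.2 s.
At the end, for the whole second after the job is handed in: the lid is fully shut (within 0.02 rad) and still, and the stay is folded down beside the case (beyond 1.3 rad) (value of joint lid below 0.02 rad and value of joint stay above 1.3 rad and not (velocity of joint lid below -0.1 rad/s) and velocity of joint lid below 0.1 rad/s); the robot touches nothing.
It fails at once if the lid drops freely (falls faster than 3 rad/s) (velocity of joint lid below -3 rad/s).
It fails at once if the lid slams (over 1.8 rad/s within 0.1 rad of shut) (value of joint lid below 0.1 rad and velocity of joint lid below -1.8 rad/s).
It fails at once if the lid is lifted (beyond 0.82 rad) (value of joint lid above 0.82 rad).
It fails at once if the lid or stay is pinched or pressed hard (over 18 N) (contact force between the fingers and lid above 18 N or contact force between the fingers and stay above 18 N).
It fails at once if something else on the table, or the disc in the case, is moved more than 15 mm (distance of any of goggles, magnet_square, coupon, soapstone, paste_tin, tape, disc from where it was at the start of the episode above 0.015 m).
It also fails if it takes over 45 s, if anything falls off the work surface, if the arm or the gripper's body presses on something with over 40 N, if the wrist force passes 120 N, or if a joint passes its speed limit or range.

## Robot

A 7-joint arm with a two-finger parallel gripper is mounted at the origin on a cart in front of the work surface, level with it; the furniture and walls round the work are solid. World frame = base frame: x ahead of the robot, y to its left, z up, the work surface at z = 0. Lengths are in m, angles in rad, forces in N, time in s.
With the tool pointing down it reaches from about 0.4 to 0.85 m from the base axis. Payload 10.4 kg.
Tool frame: the origin (TCP) lies at the very end of the fingers, on their centre line; the grasp point (between the pads) lies 19 mm behind it; z points along the fingers, y is the line along which they close (so a half turn about z gives the same grasp; the last joint's range is limited). The gripper opens to 87 mm and grips with 3 to 60 N. Pads are 19 mm wide; open, the fingers measure 117 mm over their backs; the gripper's body (75 mm by 190 mm) begins 51 mm behind the grasp point.
Start: joints at [-0.799, 0.332, -0.065, 1.46, 0.022, 1.35, -0.088], TCP at [0.446, 0.438, 0.223] pointing down, gripper open.
Joint ranges: [-2.6, 2.6], [-0.5, 2.12], [-1.47, 1.34], [0.16, 2.42], [-1.27, 4.41], [0.06, 2.06], [-2.6, 2.6]. Speed limits (rad/s): [2.22, 2.22, 2.79, 2.79, 3.14, 3.14, 3.14].

## Interface

Orientations are given as a unit quaternion [x, y, z, w].
In Python, from bench import * gives the robot as it stands.
- The arm moves only by the tool step_arm, never from a script. Its arguments are lists of equal length, an entry for each row: "delta_pos": the shift along the world's x, y, z in units of 25 mm (1.0 is 25 mm), a list of three; "turn": the turn about the world's z in units of 0.12 rad (1.0 is 0.12 rad). In form: {"delta_pos": [[tx, ty, tz], ...], "turn": [turn, ...]}. A call has 1 to 12 rows; each row shifts and turns the commanded pose from where the row before left it; what a row does not reach is not made up. A row lasts 1/10 s, in which the tool goes at most 50 mm and 8.59 degrees, less where a joint would pass 70% of its speed; a pose out of reach is approached as far as the arm can. A call with a number of a shift or a turn outside -1 to 1 is refused whole. A call with a gripper value outside its range is refused whole. "grip" is the closure, from 0 (fully open) to 1 (shut), set as the call begins (left out, the last holds). The fingers move at their own pace and stop on an object; "newtons" is the grip in N (left out, the last holds). Time passes only in rows, so rows that do not move let the fingers close. It gives the time, the measured TCP pose, the force, the opening and the grip force at its end, in the units of the state.
- read_state(): the state, without advancing time (a new reading comes with each control period).
- camera(name): name is "scene" or "side" or "wrist"; returns a dict with "image" (420x560x3 uint8, red, green, blue), "z_map" (420x560 float32, m along the optical axis (not along the pixel's ray), 0 where there is no reading), "mtx" (3x3 intrinsics, pixels), "view" (4x4, takes a point from world to camera coordinates). Camera axes: x right, y up, looking along -z (the intrinsics and any distortion apply to the point x, -y, -z); pixel columns grow to the right and rows downward; lengths in m; the calibration is good to about 2 mm. A picture is of the moment at which its call begins.
- close_job(): hands the job in; it is judged then, once.
The state is a dict: "time": time; "joint_positions": joint angles; "joint_vel": joint speeds; "joint_torque": joint torques, N m; "ee_pos": TCP position; "eef_rot": TCP orientation; "ft_force": force on the tool from outside, world axes, zero at the start; "torque": the same for the moment, N m; "width": finger opening in m; "grip_force": force on a finger pad.
Only numpy, scipy, OpenCV 4.12 (cv2) and the standard library are available. Lean on these libraries where they do the work, as an engineer would, in place of code of your own. Each camera call takes 0.05 s, during which the arm holds its last target. There are 200 camera calls.

## Working session

There is one attempt and no reset: what is moved stays moved. The work goes in short steps, Python scripts to look and compute and a tool call to move; the robot and the scene stay as the last step left them, time stands still between calls to the robot, and variables do not carry over. Pictures are saved under pics/ and viewed, at most 10 in all, crops included, and the job is handed in when it is done.

Besides the shell and the picture viewer there is one more tool, called after "Emit:" in YAML: its name, and indented under it one key for each argument. step_arm: Moves the arm, as the interface text tells. Shifts and turns lie within -1 to 1; 1 stands for 25 mm of shift or 0.12 rad of turn. Its arguments: {"type":"object","properties":{"delta_pos":{"type":"array"},"turn":{"type":"array"},"grip":{"type":"number"},"newtons":{"type":"number"}},"required":["delta_pos","turn"]}

```bash
mkdir -p pics
cat > h.py <<'E'
from bench import *
import numpy as np, cv2
def cloud(c):
    K=c["mtx"];z=c["z_map"];v,u=np.indices(z.shape)
    X=np.stack([(u-K[0,2])/K[0,0]*z,-(v-K[1,2])/K[1,1]*z,-z],-1)
    T=np.linalg.inv(c["view"])
    return X@T[:3,:3].T+T[:3,3]
def save(c,n): cv2.imwrite(f"pics/{n}.png",c["image"][:,:,::-1])
E
python3 - <<'E'
from h import *
print(read_state())
for n in("scene","side"):
    c=camera(n);save(c,n+"0");np.savez(n+"0.npz",**c)
    T=np.linalg.inv(c["view"]);print(n,T[:3,3].round(3),-T[:3,2].round(3))
    P=cloud(c);im=c["image"].astype(int);z=c["z_map"]>0
    hsv=cv2.cvtColor(c["image"],cv2.COLOR_RGB2HSV)
    red=z&((hsv[...,0]<6)|(hsv[...,0]>174))&(hsv[...,1]>150)&(P[...,2]>.12)
    v,u=np.nonzero(red);print("red",len(v),u.mean() if len(u) else 0,v.mean() if len(v) else 0,P[red].mean(0) if len(v) else 0)
E
```

```text
{'time': 0.0, 'joint_positions': array([-0.7986069 ,  0.33289393, -0.06467346,  1.46095295,  0.021599  ,
        1.34984993, -0.08850966]), 'joint_vel': array([-0.00089055, -0.00085724,  0.00050284,  0.00220292, -0.00131101,
       -0.00026132,  0.00154698]), 'joint_torque': array([ 7.28598638e-05, -6.23260474e+01,  2.43235828e-02, -3.89907575e+01,
       -6.14809245e-02,  3.94505938e-02,  1.47265018e-04]), 'ee_pos': array([0.4458182 , 0.43749355, 0.22173452]), 'eef_rot': array([ 3.87023634e-01,  9.22069526e-01, -6.62491230e-04, -2.39548971e-04]), 'ft_force': array([ 0.59478222, -0.4588114 , -1.36811369]), 'torque': array([-0.01869818,  0.05231823,  0.06955008]), 'grip_force': 0.0, 'width': 0.08682699487524856}
scene [-0.426 -0.453  0.906] [ 0.728  0.37  -0.577]
red 1032 508.36143410852713 216.0610465116279 [ 0.50737446 -0.52023984  0.31760427]
side [-0.419  0.068  1.301] [ 0.641 -0.014 -0.767]
red 711 504.7693389592124 170.8579465541491 [ 0.50732823 -0.51293137  0.3425646 ]
```

View pics/scene0.png

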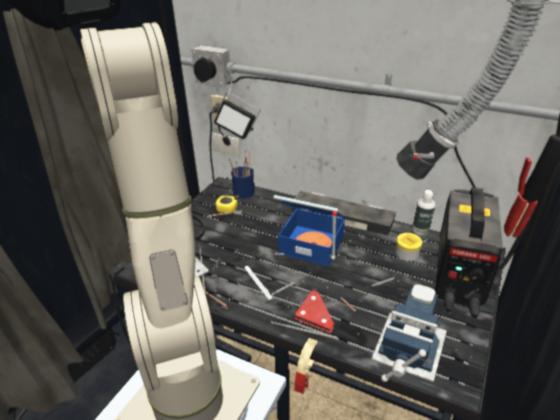

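View pics/side0.png

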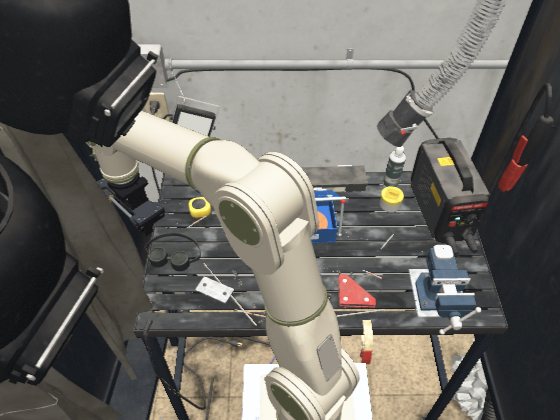

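The scene view shows the case at about (312,238), the bar from (274,198) to (338,212) with the red tip at about (336,212). The side view has the tip near (344,200), but the arm hides part of the case. Next I measure.

Run:
```python
from h import *
c=dict(np.load("scene0.npz"));P=cloud(c);hsv=cv2.cvtColor(c["image"],cv2.COLOR_RGB2HSV);H,S,V=cv2.split(hsv)
w=np.zeros(H.shape,bool);w[185:270,265:355]=1
red=w&((H<8)|(H>172))&(S>130)&(P[...,2]>.14)
v,u=np.nonzero(red);print("red",len(u),u.mean(),v.mean(),np.median(P[red],0))
blue=w&(H>100)&(H<125)&(S>120)&(P[...,2]>.005)&(P[...,2]<.08)
Q=P[blue];print(len(Q),Q.min(0),Q.max(0))
r=cv2.minAreaRect(Q[:,:2].astype(np.float32));print(r)
top=Q[Q[:,2]>.06];print("top",len(top),cv2.minAreaRect(top[:,:2].astype(np.float32)))
bar=w&(P[...,2]>.16)&(P[...,2]<.23)&(S<110)&~red
B=P[bar];print("bar",len(B),np.median(B,0))
l=cv2.fitLine(B[:,:2].astype(np.float32),cv2.DIST_HUBER,0,.01,.01).ravel();print(l,B[B[:,1].argmin()],B[B[:,1].argmax()])
cv2.imwrite("pics/crop.png",cv2.resize(c["image"][180:275,260:365,::-1],None,fx=6,fy=6,interpolation=cv2.INTER_CUBIC))
for n in("side",):
  c=dict(np.load("side0.npz"));P=cloud(c);hsv=cv2.cvtColor(c["image"],cv2.COLOR_RGB2HSV);H,S,V=cv2.split(hsv)
  w=np.zeros(H.shape,bool);w[180:250,312:352]=1
  red=w&((H<8)|(H>172))&(S>130)&(P[...,2]>.14)
  v,u=np.nonzero(red);print("side red",len(u),u.mean(),v.mean(),np.median(P[red],0))
```

```text
red 11 334.3636363636364 212.9090909090909 [ 0.54062985 -0.12064921  0.19036201]
1818 [ 0.52582326 -0.11391524  0.0050201 ] [0.74603979 0.0930806  0.0789417 ]
((0.6394667625427246, -0.011470571160316467), (0.2225344032049179, 0.1947532296180725), 3.833595037460327)
top 368 ((0.6080218553543091, -0.028712540864944458), (0.15753521025180817, 0.16205362975597382), 3.798804998397827)
bar 267 [ 0.54206167 -0.04457909  0.19893293]
[ 0.04665453 -0.9989111   0.5422726  -0.06634524] [ 0.54788852 -0.12503923  0.19689674] [0.5367979  0.05827377 0.2018551 ]
side red 12 342.5 201.0 [ 0.54226935 -0.1147162   0.1917324 ]
```

View pics/crop.png

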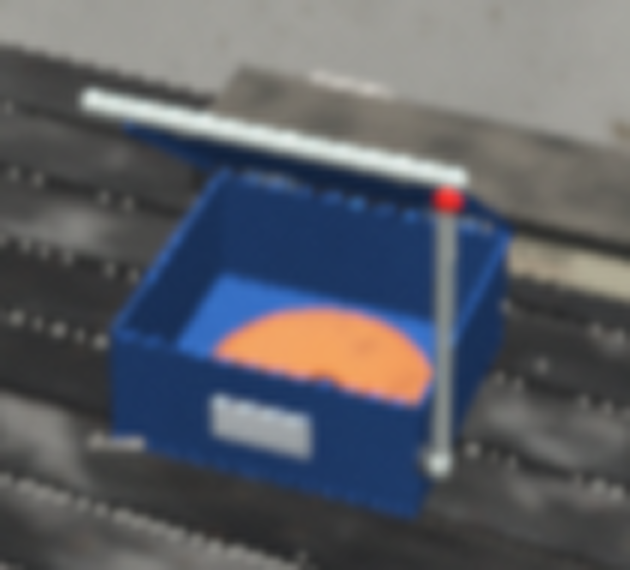

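Emit:
step_arm:
  delta_pos:
    - [0,0,0.2]
    - [0,-0.8,0.2]
    - [0,-0.8,0]
    - [0,-0.8,0]
    - [0,-0.8,0]
    - [0,-0.8,0]
    - [0,-0.8,0]
    - [0,-0.8,0]
    - [0,-0.8,0]
    - [0,-0.8,0]
    - [0,-0.8,0]
    - [0,-0.8,0]
  turn: [0.6,0.6,0.6,0.6,0.6,0.6,0.6,0.6,0.6,0.6,0.6,0.5]
  grip: 1
  newtons: 10

```text
time: 1.3
ee_pos: [0.4458, 0.2168, 0.2322]
eef_rot: [-0.03, 1.0, -0.0, -0.0]
ft_force: [0.9, -0.6, 0.8]
width: 0.0029
grip_force: 0.0
```

Emit:
step_arm:
  delta_pos:
    - [0,-0.8,0]
    - [0,-0.8,0]
    - [0,-0.8,0]
    - [0,-0.8,0]
    - [0,-0.8,0]
    - [0,-0.8,0]
    - [0,-0.8,0]
    - [0,-0.8,0]
    - [0,-0.8,0]
    - [0,-0.8,0]
    - [0,-0.8,0]
    - [0,0,0]
  turn: [0,0,0,0,0,0,0,0,0,0,0,0]

```text
time: 2.5
ee_pos: [0.4458, -0.0048, 0.2324]
eef_rot: [-0.027, 1.0, -0.0, -0.0]
ft_force: [-0.2, -0.5, -0.9]
width: 0.0005
grip_force: 0.0
```

Run:
```python
from h import *
from scipy.spatial.transform import Rotation as R
s=read_state();print(s["time"],s["ee_pos"],s["width"],s["ft_force"],R.from_quat(s["eef_rot"]).as_matrix().round(3),s["joint_positions"])
I=[]
for n in("wrist","side"):
    c=camera(n);np.savez(n+"1.npz",**c);I.append(c["image"]);T=np.linalg.inv(c["view"]);print(n,T[:3,3],-T[:3,2])
c=camera("scene");np.savez("scene1.npz",**c);I.append(c["image"][120:300,180:420])
im=np.hstack([cv2.resize(I[0],(400,300)),cv2.resize(I[1],(400,300))])
im=np.vstack([im,np.hstack([cv2.resize(I[2],(400,300)),cv2.resize(I[1][130:280,230:430],(400,300))])])
cv2.imwrite("pics/m1.png",im[:,:,::-1])
```

```text
2.5 [ 0.44581691 -0.00476957  0.2324131 ] 0.000454765217033803 [-0.17811418 -0.49797702 -0.94994361] [[-0.999 -0.053 -0.   ]
 [-0.053  0.999 -0.   ]
 [ 0.    -0.    -1.   ]] [-0.29607608 -0.0818706   0.19387904  1.8999091   0.01661239  1.32248133
  1.51735264]
wrist [ 0.36460547 -0.00959916  0.3951606 ] [ 0.29108403  0.01531155 -0.95657496]
side [-0.41927101  0.06838683  1.30064177] [ 0.64118591 -0.01438492 -0.76725074]
```

View pics/m1.png

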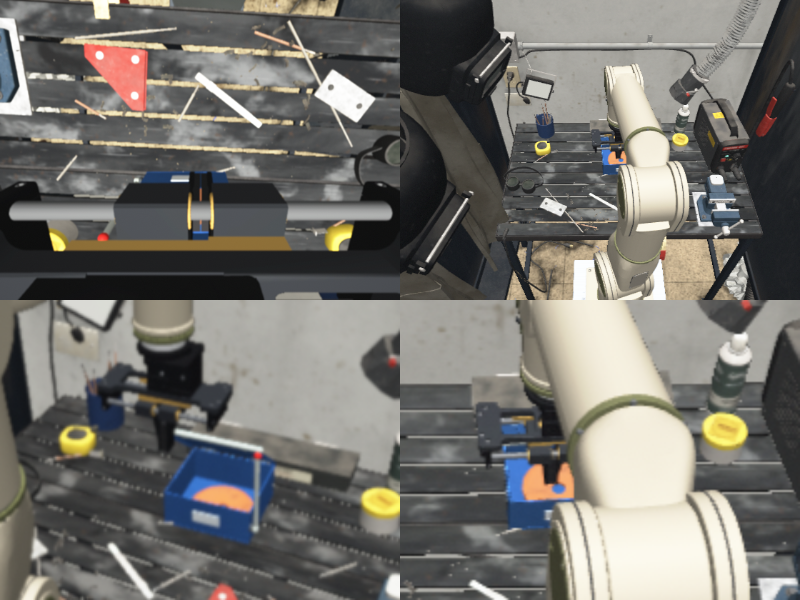

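The mosaic shows the closed fingers in front of the case (scene crop, about (165,435)) and the bar and stay undisturbed, with the red tip at (258,455). I'll measure the finger profile from depth and take a second estimate of the case from the unobstructed scene view.

Run:
```python
from h import *
s=read_state();t=s["ee_pos"]
from scipy.spatial.transform import Rotation as R
M=R.from_quat(s["eef_rot"]).as_matrix()
for n in("scene","side","wrist"):
    c=dict(np.load(n+"1.npz"));P=cloud(c);L=(P-t)@M
    m=(c["z_map"]>0)&(abs(L[...,0])<.06)&(abs(L[...,1])<.12)&(L[...,2]<.01)&(L[...,2]>-.13)
    Q=L[m];print(n,len(Q))
    for a in np.arange(-.12,.01,.01):
        q=Q[(Q[:,2]>=a)&(Q[:,2]<a+.01)]
        if len(q)>2: print(f"{a*1e3:.0f}",len(q),"x",(np.percentile(q[:,0],[2,50,98])*1e3).round(1),"y",(np.percentile(q[:,1],[2,50,98])*1e3).round(1))
```

```text
scene 1933
-120 673 x [-31.9  13.9  37.8] y [-97.4 -33.1  89.4]
-110 270 x [-20.7  25.8  40.1] y [-98.2  -1.2  84.4]
-100 238 x [-18.1  30.8  41.2] y [-96.5 -11.6  84.4]
-90 293 x [-28.4  33.1  40.8] y [-90.2   1.9  78.2]
-80 121 x [-24.6  32.8  40. ] y [-90.4 -17.3  80.7]
-70 6 x [-4.1 12.1 13.9] y [-78.9   7.    8.2]
-60 25 x [ 5.5 11.5 16.1] y [-18.5   0.6  10.8]
-50 43 x [-4.4 10.5 14.5] y [-18.3  -6.3   8.6]
-40 36 x [-5.9 10.7 14.8] y [-16.8  -6.6   8.2]
-30 31 x [-4.7  9.9 13.1] y [-14.5  -2.9   7.1]
-20 34 x [-7.6  9.4 13.7] y [-13.3  -8.    5. ]
-10 27 x [-6.6  9.1 14.2] y [-13.5  -6.5   5. ]
side 1059
-120 400 x [-33.    6.4  37.1] y [-2.9 69.4 92.6]
-110 184 x [-31.4  23.4  37.5] y [-8.9 45.4 93.1]
-100 178 x [-19.3  26.6  40.7] y [-13.4  21.6  87.4]
-90 143 x [-29.1  32.2  39.8] y [-13.2  41.4  81.9]
-80 32 x [ 4.  36.5 39.5] y [-14.2  16.9  84.7]
-60 4 x [-1.9 10.4 14. ] y [-6.3 -5.7 -4.5]
-50 16 x [-4.8 11.  13.9] y [-11.4  -4.5   8.8]
-40 23 x [ 8.6 11.6 15.1] y [-11.3   0.5   9.7]
-30 16 x [ 6.7 10.7 14.3] y [-10.1  -3.    7.9]
-20 18 x [ 7.4 10.5 12.3] y [-8.3 -0.3  7.5]
-10 14 x [ 9.  10.7 12.4] y [-8.5 -0.7  7.3]
-0 3 x [7.7 8.7 8.9] y [-6.2 -1.1  1.3]
wrist 77830
-120 23117 x [18.8 25.9 27.6] y [-63.8  -7.7  55.6]
-110 14740 x [13.4 26.4 29.8] y [-68.9  -3.7  61.8]
-100 15960 x [23.1 29.6 38.9] y [-82.2  -8.6  74.6]
-90 16421 x [ 7.3 32.5 39. ] y [-83.3  -2.3  76. ]
-80 4896 x [-29.7  31.4  39. ] y [-87.    5.3  79.9]
-70 52 x [-1.3  4.   9.3] y [-8.8 -8.7  1.3]
-60 124 x [-7.8 -3.3  2.3] y [-8.8 -2.9  1.3]
-50 382 x [-8.5 -2.9 12. ] y [-8.9 -4.   1.5]
-40 272 x [ 8.9 10.6 12.3] y [-10.5  -4.    3. ]
-30 307 x [ 5.9 10.6 12.3] y [-11.4  -3.5   3.9]
-20 261 x [10.  10.8 12.4] y [-12.4  -3.5   4.9]
-10 215 x [10.  10.9 12.3] y [-12.5  -4.    5. ]
```

Emit:
step_arm:
  delta_pos:
    - [0,-0.7,-0.5]
    - [0,-0.7,-0.7]
    - [0,-0.7,-0.7]
    - [0,-0.7,-0.7]
    - [0,-0.7,-0.7]
    - [0.6,0,0]
    - [0.8,0,0]
    - [0.8,0,0]
    - [0.5,0,0]
    - [0.2,0,0]
    - [0,0,0]
  turn: [0,0,0,0,0,0,0,0,0,0,0]

```text
time: 3.75
ee_pos: [0.5186, -0.0893, 0.1498]
eef_rot: [-0.029, 1.0, -0.0, -0.0]
ft_force: [0.6, -1.1, -0.2]
width: 0.0004
grip_force: 0.0
```

```bash
cat > look.py <<'E'
import sys
from h import *
c=camera("scene");s=read_state();print(s["time"],s["ee_pos"],s["ft_force"].round(2))
cv2.imwrite(f"pics/{sys.argv[1]}.png",cv2.resize(c["image"][170:270,265:375,::-1],None,fx=5,fy=5,interpolation=cv2.INTER_CUBIC))
E
python3 look.py a1
```

```text
3.8 [ 0.51814969 -0.08950522  0.14986846] [ 0.24 -0.6   0.29]
```

View pics/a1.png

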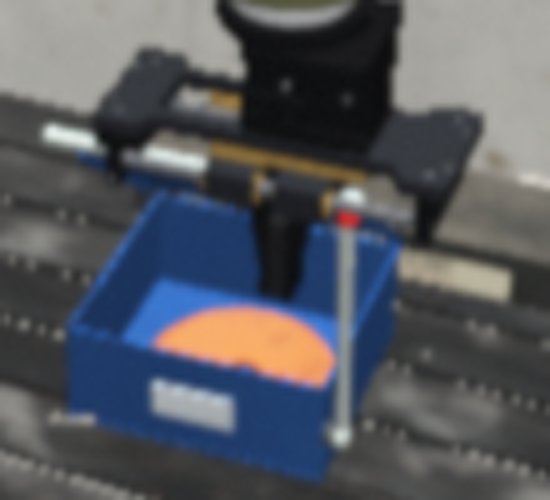

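The fingers hang just in front of the bar (tip at about (280,290)), left of the stay, with the red ball at (348,215). Next I creep toward the bar.

Emit:
step_arm:
  delta_pos:
    - [0.1,-0.1,0]
    - [0.1,0,0]
    - [0.1,0,0]
    - [0.1,0,0]
    - [0,0,0]
    - [0,0,0]
  turn: [0,0,0,0,0,0]

```text
time: 4.4
ee_pos: [0.5285, -0.0922, 0.15]
eef_rot: [-0.029, 1.0, 0.0, -0.0]
ft_force: [0.3, 0.3, 0.1]
width: 0.0005
grip_force: 0.0
```

Emit:
step_arm:
  delta_pos:
    - [0.06,0,0]
    - [0,0,0]
    - [0,0,0]
  turn: [0,0,0]

```text
time: 4.7
ee_pos: [0.5301, -0.0922, 0.15]
eef_rot: [-0.029, 1.0, 0.0, -0.0]
ft_force: [-0.7, -0.1, -0.6]
width: 0.0005
grip_force: 0.0
```

Emit:
step_arm:
  delta_pos:
    - [0.06,0,0]
    - [0,0,0]
    - [0,0,0]
  turn: [0,0,0]

```text
time: 5.0
ee_pos: [0.5316, -0.0922, 0.1501]
eef_rot: [-0.029, 1.0, 0.0, -0.0]
ft_force: [-0.6, 0.5, 0.4]
width: 0.0007
grip_force: 0.0
```

Emit:
step_arm:
  delta_pos:
    - [0.06,0,0]
    - [0,0,0]
    - [0,0,0]
  turn: [0,0,0]

```text
time: 5.3
ee_pos: [0.5326, -0.0923, 0.15]
eef_rot: [-0.029, 1.0, 0.0, -0.001]
ft_force: [-5.8, 0.0, 2.9]
width: 0.0001
grip_force: 2.6
```

Contact with the bar (5.8 N). Now I push the stay out sideways.

Emit:
step_arm:
  delta_pos:
    - [-0.01,-0.1,0]
    - [0.005,-0.1,0]
    - [0.005,-0.1,0]
    - [0.005,-0.1,0]
    - [0.005,-0.1,0]
    - [0,0,0]
  turn: [0,0,0,0,0,0]

```text
time: 5.9
ee_pos: [0.5334, -0.1054, 0.1501]
eef_rot: [-0.028, 1.0, -0.0, 0.0]
ft_force: [-1.4, -1.7, 0.8]
width: 0.0006
grip_force: 0.8
```

Emit:
step_arm:
  delta_pos:
    - [0.005,-0.1,0]
    - [0.005,-0.1,0]
    - [0,0,0]
  turn: [0,0,0]

```text
time: 6.2
ee_pos: [0.5336, -0.1102, 0.1501]
eef_rot: [-0.028, 1.0, -0.0, 0.0]
ft_force: [-1.3, 0.4, -0.1]
width: 0.0006
grip_force: 0.8
```

```bash
python3 look.py a2
```

```text
6.25 [ 0.5335897  -0.11019608  0.15008141] [-2.18 -0.73 -0.23]
```

View pics/a2.png

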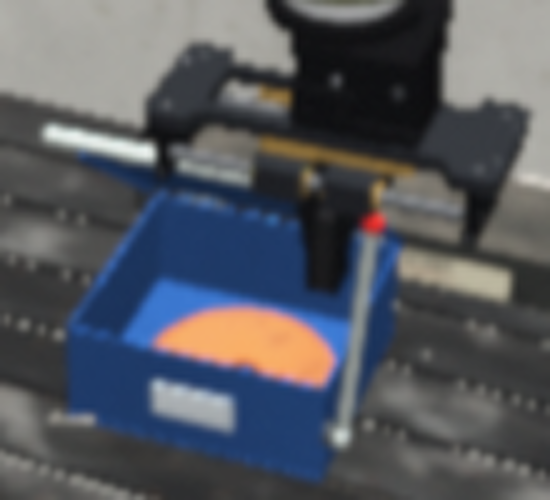

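The stay is leaning outward, with its tip now at (373,222), and the bar still rests against the fingers. I'll keep pushing.

Emit:
step_arm:
  delta_pos:
    - [0.005,-0.1,0]
    - [0.005,-0.1,0]
    - [0,0,0]
    - [0,0,0]
  turn: [0,0,0,0]

```text
time: 6.65
ee_pos: [0.5338, -0.1151, 0.1501]
eef_rot: [-0.028, 1.0, -0.0, 0.0]
ft_force: [-0.9, -0.7, 0.5]
width: 0.0003
grip_force: 0.8
```

Emit:
step_arm:
  delta_pos:
    - [0.005,-0.1,0]
    - [0,-0.1,0]
    - [0,0,0]
    - [0,0,0]
    - [0,0,0]
  turn: [0,0,0,0,0]

```text
time: 7.15
ee_pos: [0.5339, -0.1201, 0.1501]
eef_rot: [-0.028, 1.0, -0.0, 0.0]
ft_force: [-1.6, -1.1, -1.3]
width: 0.0009
grip_force: 0.8
```

```bash
python3 look.py a3
```

```text
7.2 [ 0.53394752 -0.12006711  0.15009406] [-1.06 -2.11 -0.58]
```

View pics/a3.png

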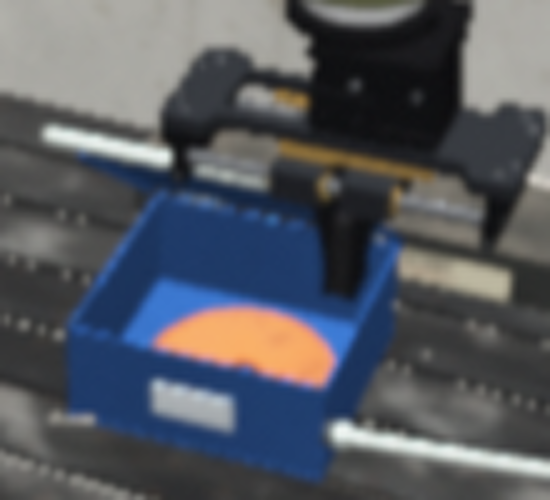

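The stay is folded out level ((340,432) to (550,470)) and the lid is still propped on the fingers. I'll start lowering by withdrawing along the bar's arc, and measure the bar height as it goes.

Emit:
step_arm:
  delta_pos:
    - [-0.05,0.065,-0.042]
    - [-0.05,0.065,-0.042]
    - [-0.05,0.065,-0.042]
    - [-0.05,0.065,-0.042]
    - [-0.05,0.065,-0.042]
    - [-0.05,0.065,-0.042]
    - [-0.05,0.065,-0.042]
    - [-0.05,0.065,-0.042]
    - [-0.05,0.065,-0.042]
    - [-0.05,0.065,-0.042]
    - [-0.05,0.065,-0.042]
    - [-0.05,0.065,-0.042]
  turn: [0,0,0,0,0,0,0,0,0,0,0,0]

```text
time: 8.4
ee_pos: [0.5188, -0.1001, 0.1373]
eef_rot: [-0.029, 1.0, 0.0, -0.0]
ft_force: [-2.1, -0.1, -0.5]
width: 0.0006
grip_force: 0.8
```

```bash
cat > bar.py <<'E'
from h import *
c=camera("scene");s=read_state();P=cloud(c)
hsv=cv2.cvtColor(c["image"],cv2.COLOR_RGB2HSV)
m=(hsv[...,1]<70)&(hsv[...,2]>150)&(P[...,1]>.0)&(P[...,1]<.075)&(P[...,0]>.46)&(P[...,0]<.6)&(P[...,2]>.05)&(P[...,2]<.23)
q=P[m];b=np.median(q,0)
x=b[0]+.003;z=b[2]-.002
a,o=.053,np.array([.609,-.0295]);xc=(x-o[0])*np.cos(a)+(b[1]-o[1])*np.sin(a)
t=s["ee_pos"];xt=(t[0]-o[0])*np.cos(a)+(t[1]-o[1])*np.sin(a)
print(s["time"],t.round(4),s["ft_force"].round(1),s["grip_force"],len(q),"bar xc,z",xc.round(4),z.round(4),"theta",np.arctan2(z-.072,.077-xc).round(3),np.arcsin((z-.072)/.19).round(3),"tool xc",xt.round(4))
E
python3 bar.py
```

```text
8.45 [ 0.5186 -0.0998  0.1372] [-1.5 -0.8 -0.1] 0.930064539425075 63 bar xc,z -0.0799 0.1797 theta 0.602 0.603 tool xc -0.094
```

Emit:
step_arm:
  delta_pos:
    - [-0.066,-0.004,-0.075]
    - [-0.066,-0.004,-0.075]
    - [-0.066,-0.004,-0.075]
    - [-0.066,-0.004,-0.075]
    - [-0.066,-0.004,-0.075]
    - [-0.066,-0.004,-0.075]
    - [-0.055,-0.003,-0.08]
    - [-0.055,-0.003,-0.08]
    - [-0.055,-0.003,-0.08]
    - [-0.055,-0.003,-0.08]
    - [-0.055,-0.003,-0.08]
    - [-0.055,-0.003,-0.08]
  turn: [0,0,0,0,0,0,0,0,0,0,0,0]

```text
time: 9.65
ee_pos: [0.5007, -0.1013, 0.114]
eef_rot: [-0.029, 1.0, 0.0, -0.0]
ft_force: [-1.4, 0.3, -0.6]
width: 0.0001
grip_force: 0.7
```

```bash
python3 bar.py
```

```text
9.7 [ 0.5003 -0.1013  0.1137] [-0.9 -0.5 -2. ] 0.7721512517309748 67 bar xc,z -0.0976 0.1448 theta 0.395 0.393 tool xc -0.1124
```

Emit:
step_arm:
  delta_pos:
    - [-0.042,-0.002,-0.08]
    - [-0.042,-0.002,-0.08]
    - [-0.042,-0.002,-0.08]
    - [-0.042,-0.002,-0.08]
    - [-0.042,-0.002,-0.08]
    - [-0.042,-0.002,-0.08]
    - [-0.032,-0.002,-0.08]
    - [-0.032,-0.002,-0.08]
    - [-0.032,-0.002,-0.08]
    - [-0.03,-0.002,-0.08]
    - [-0.028,-0.001,-0.08]
    - [-0.026,-0.001,-0.08]
  turn: [0,0,0,0,0,0,0,0,0,0,0,0]

```text
time: 10.9
ee_pos: [0.4899, -0.1018, 0.0901]
eef_rot: [-0.029, 1.0, 0.0, -0.0]
ft_force: [-2.0, -0.3, -1.4]
width: 0.0004
grip_force: 0.8
```

```bash
python3 bar.py
```

```text
10.95 [ 0.4896 -0.1018  0.0897] [-1.9 -0.6 -1.3] 0.7939418032765388 82 bar xc,z -0.1077 0.1087 theta 0.196 0.195 tool xc -0.123
```

Emit:
step_arm:
  delta_pos:
    - [-0.012,-0.001,-0.045]
    - [-0.012,-0.001,-0.045]
    - [-0.011,-0.001,-0.045]
    - [-0.011,-0.001,-0.045]
    - [-0.01,0,-0.045]
    - [-0.01,0,-0.045]
    - [-0.009,0,-0.045]
    - [-0.009,0,-0.045]
    - [-0.008,0,-0.045]
    - [-0.007,0,-0.045]
    - [-0.006,0,-0.045]
    - [0,0,-0.045]
  turn: [0,0,0,0,0,0,0,0,0,0,0,0]

```text
time: 12.15
ee_pos: [0.4873, -0.1019, 0.0766]
eef_rot: [-0.029, 1.0, 0.0, -0.0]
ft_force: [-2.4, -0.3, -0.8]
width: 0.0003
grip_force: 1.2
```

```bash
python3 bar.py
```

```text
12.2 [ 0.4872 -0.1019  0.0764] [-2.6  0.5 -1.1] 0.9630774892866611 84 bar xc,z -0.1085 0.0905 theta 0.099 0.098 tool xc -0.1255
```

Emit:
step_arm:
  delta_pos:
    - [-0.003,0,-0.025]
    - [-0.003,0,-0.025]
    - [-0.003,0,-0.025]
    - [-0.003,0,-0.025]
    - [-0.002,0,-0.025]
    - [-0.002,0,-0.025]
    - [-0.002,0,-0.025]
    - [-0.002,0,-0.025]
    - [-0.002,0,-0.025]
    - [-0.002,0,-0.025]
    - [-0.001,0,-0.025]
    - [0,0,-0.025]
  turn: [0,0,0,0,0,0,0,0,0,0,0,0]

```text
time: 13.4
ee_pos: [0.4867, -0.1019, 0.0692]
eef_rot: [-0.029, 1.0, 0.0, -0.0]
ft_force: [-3.3, -0.3, -2.2]
width: 0.0004
grip_force: 1.5
```

```bash
python3 bar.py
```

```text
13.45 [ 0.4867 -0.1019  0.0691] [-2.6  0.  -1.5] 1.2475710175931454 81 bar xc,z -0.1108 0.0835 theta 0.061 0.061 tool xc -0.126
```

Emit:
step_arm:
  delta_pos:
    - [-0.001,0,-0.03]
    - [-0.001,0,-0.03]
    - [-0.001,0,-0.03]
    - [-0.001,0,-0.03]
    - [-0.001,0,-0.03]
    - [-0.001,0,-0.03]
    - [-0.001,0,-0.03]
    - [-0.001,0,-0.03]
    - [-0.001,0,-0.03]
    - [0,0,-0.03]
    - [0,0,-0.03]
    - [0,0,-0.03]
  turn: [0,0,0,0,0,0,0,0,0,0,0,0]

```text
time: 14.65
ee_pos: [0.4864, -0.1019, 0.0601]
eef_rot: [-0.029, 1.0, 0.0, -0.0]
ft_force: [-3.9, -1.1, -2.0]
width: 0.0001
grip_force: 1.9
```

```bash
python3 bar.py
```

```text
14.7 [ 0.4864 -0.1019  0.06  ] [-3.8 -0.3 -2.3] 1.6969995573163033 79 bar xc,z -0.1111 0.0744 theta 0.013 0.013 tool xc -0.1262
```

Emit:
step_arm:
  delta_pos:
    - [0,0,-0.025]
    - [0,0,-0.025]
    - [0,0,-0.025]
    - [0,0,-0.025]
    - [0,0,-0.025]
    - [0,0,-0.025]
    - [0,0,0]
    - [0,0,0]
  turn: [0,0,0,0,0,0,0,0]

```text
time: 15.5
ee_pos: [0.4866, -0.1019, 0.0569]
eef_rot: [-0.029, 1.0, 0.0, 0.0]
ft_force: [-5.6, -0.8, 4.2]
width: 0.0004
grip_force: 3.3
```

```bash
python3 bar.py
```

```text
15.55 [ 0.4866 -0.102   0.0569] [-6.2 -0.2  4. ] 3.341832272708416 78 bar xc,z -0.1112 0.073 theta 0.005 0.005 tool xc -0.1261
```

The lid is seated: the vertical force has reversed to +4 N. I'll back off slowly, then clear away.

Emit:
step_arm:
  delta_pos:
    - [-0.02,0,0]
    - [-0.02,0,0]
    - [-0.04,0,0]
    - [-0.1,0,0]
    - [-0.3,0,0]
    - [-0.6,0,0]
    - [-0.8,0,0.3]
    - [-0.4,0,0.8]
    - [0,0,1]
    - [0,0,1]
    - [0,0,1]
    - [0,0,0]
  turn: [0,0,0,0,0,0,0,0,0,0,0,0]

```text
time: 16.75
ee_pos: [0.431, -0.1021, 0.162]
eef_rot: [-0.029, 1.0, 0.0, 0.003]
ft_force: [0.9, -0.1, -0.2]
width: 0.0005
grip_force: 0.0
```

```bash
python3 bar.py; python3 look.py a4
```

```text
16.8 [ 0.4302 -0.102   0.1603] [-0.4 -0.3 -1.1] 0.0 106 bar xc,z -0.1065 0.0733 theta 0.007 0.007 tool xc -0.1824
16.85 [ 0.42947706 -0.10187028  0.15908547] [-0.24  0.49  0.52]
```

View pics/a4.png

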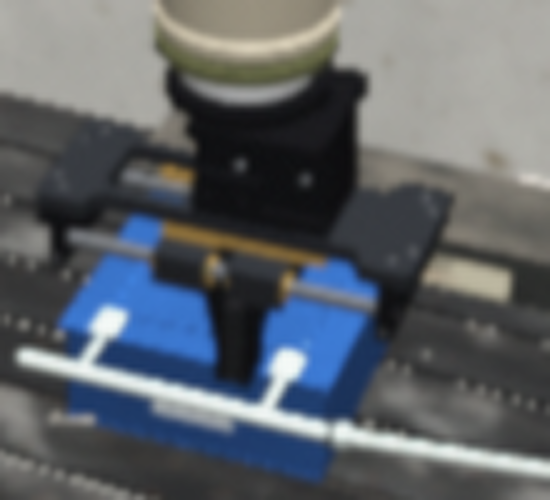

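The lid lies flat on the case, its bar running from (20,355) to (325,432). The stay is folded level to the right from (340,432), and the gripper is clear above. I'll let the arm settle and hand in.

Emit:
step_arm:
  delta_pos:
    - [0,0,0.5]
    - [0,0,0.5]
    - [0,0,0]
    - [0,0,0]
    - [0,0,0]
  turn: [0,0,0,0,0]

```text
time: 17.35
ee_pos: [0.4293, -0.1019, 0.1836]
eef_rot: [-0.029, 1.0, 0.0, -0.0]
ft_force: [0.2, -0.1, -0.8]
width: 0.0009
grip_force: 0.0
```

```bash
python3 bar.py; python3 -c "
from bench import *
print(close_job())"
```

```text
17.4 [ 0.4293 -0.1019  0.1835] [ 0.4  0.2 -0.4] 0.0 106 bar xc,z -0.1073 0.0735 theta 0.008 0.008 tool xc -0.1833
the job is handed in; nothing more can be done
None
```

The job is handed in: the lid was lowered gently on the closed fingers and looks fully shut (measured at about 0.008 rad), the stay is folded level beside the case, and the arm is clear; the hand-in gave no verdict.

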